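# Magnet off, then hold the bearing block over the chuck

## Task

The magnetic chuck has been left switched on: throw its lever right over, away from the robot, to off so that it cannot snatch the part. Then pick up the steel bearing block with the three holes, carry it over the vise without bumping the vise or disturbing the other things on the bench, and hold it level over the middle of the chuck's plate, its long side parallel to the plate's long side, with about a centimetre of air under it so that I can slip a shim in. Do not let the block touch the chuck, and finish right there, still holding it.

Things in the scene. Friction and masses are not known exactly. Their poses are not given: they have to be found in the camera images.
- chuck: Permanent magnetic chuck fixed to the bench: a low steel block 100 mm (its x) by 175 mm (its y) by 48 mm high, its top plate striped with thin brass lines. Two thin stop rails stand 5 mm proud of the plate, one along the +x long edge and one along the +y short edge. Origin at the centre of its underside; its lever is on the -y short end.
- plate_mid (a point): Middle of the chuck's top plate, on its surface, 48 mm above the bench; axes as the chuck's: x across the plate (away from the robot at yaw 0), y along the plate's long side, z up.
- chuck_lever (a joint): Angle of the chuck's on/off lever (rad) about the chuck's y axis: 0 = on (lever leans towards the chuck's -x, the robot's side, 30 degrees above level), 2.09 = off (leans to +x, the far side, 30 degrees above level). Over-centre by its own weight: let go more than about half a radian to either side of upright (1.05) it falls to the stop on that side, nearer upright its friction may hold it; about 2 N at the ball throws it.
- lever_ball (a point): Centre of the bare steel ball, 25 mm across, at the end of the lever's straight 12 mm round steel arm.
- lever_pivot (a point): Point on the lever's hinge axis in the plane in which the ball swings, 26 mm above the bench; the ball's centre is 95 mm from it. That plane lies 40 mm beyond the chuck's -y end face.
- work_mid (a point): Centre (half-way up) of the bearing block, a loose bare steel block 72 mm (its x) by 34 mm (its y) by 32 mm high, about 0.5 kg, with a 20 mm bore straight down through the middle and an 8 mm hole near each end; it lies flat on the bench. It is the only one of the three steel blocks there with holes in its top.
- vise: Green machine vise fixed to the bench between the parts and the chuck, its length along x: base 290 by 130 mm, jaws 90 mm high. A 10 mm bar stands in its jaws 36 mm to the -x side of its origin, with a die stock 215 mm long over its handles level on it, the whole 137 mm high. Origin at the centre of its underside.
- vblock: Loose steel V-block with a groove along its top, 60 by 40 by 40 mm; leave it. Origin under its centre.
- stepblock: Loose dark steel step block (a little stair), 60 by 30 by 38 mm; leave it. Origin under its centre.
- socket: Loose upright steel wrench socket, 37 mm across, 50 mm high; leave it. Origin under its centre.
- wrench: Loose steel wrench lying on the bench on the robot's side of the chuck; leave it.
- screwdriver: Loose screwdriver lying on the bench; leave it.
- brush: Loose bench brush lying beyond the chuck; leave it.
- oilcan: Loose closed metal oil bottle, 52 mm across, 130 mm high, beyond the chuck; leave it. Origin under its centre.
- gclamp: Loose dark steel G-clamp lying flat, about 100 by 60 mm, 12 mm high; leave it.
Not all that is in view belongs to the job. What is shaped like the part that bears work_mid but turquoise is not meant.

How it is judged:
By the outcome, as a careful person would: the job done as asked, in the order asked, and still so for the second after the job is handed in, while the arm keeps its last pose, push and grip.
It also fails if it takes over 64 s, if anything falls off the work surface, if the arm or the gripper's body presses on something with over 40 N, if the wrist force passes 120 N, or if a joint passes its speed limit or range.

## Robot

A 7-joint arm with a two-finger parallel gripper is mounted at the origin on the work surface. World frame = base frame: x ahead of the robot, y to its left, z up, the work surface at z = 0. Lengths are in m, angles in rad, forces in N, time in s.
With the tool pointing down it reaches from about 0.425 to 0.875 m from the base axis. Payload 4.7 kg.
Tool frame: the origin (TCP) lies between the finger pads; the fingertips stand 14 mm ahead of it and the grasp point (between the pads) lies 5 mm behind it; z points along the fingers, y is the line along which they close (so a half turn about z gives the same grasp; the last joint's range is limited). The gripper opens to 87 mm and grips with 3 to 60 N. Pads are 19 mm wide; open, the fingers measure 117 mm over their backs; the gripper's body (75 mm by 190 mm) begins 51 mm behind the grasp point.
Start: joints at [-1.126, 0.321, -0.07, 1.45, 0.023, 1.371, -0.057], TCP at [0.271, 0.591, 0.237] pointing down, gripper open.
Joint ranges: [-2.86, 2.86], [-0.3, 2.09], [-1.38, 1.24], [0.06, 2.45], [-1.56, 4.7], [0.09, 2.05], [-2.69, 2.69]. Speed limits (rad/s): [2.57, 2.57, 3.14, 3.14, 3.14, 3.14, 3.14].

## Interface

Orientations are given as a rotation vector (axis times angle).
In Python, from bench import ctrl gives the robot as it stands.
- The arm moves only by the tool step_arm, never from a script. Its argument "commands" is a list of rows, each an object with "travel": the shift along the tool's x, y, z in m, a list of three; "turn": the turn, a rotation vector about the tool's x, y, z in degrees, a list of three. A call has 1 to 5 rows; each row is the pose to reach, as a shift and turn from the pose commanded when the call began, along the tool's axes at that moment; what a row does not reach only later rows make up. A row lasts 1/10 s, in which the tool goes at most 50 mm and 8.59 degrees, less where a joint would pass 70% of its speed; a pose out of reach is approached as far as the arm can. A call with a gripper value outside its range is refused whole. "gripper" is the opening, from 0 (shut) to 1 (fully open), set as the call begins (left out, the last holds). The fingers move at their own pace and stop on an object; "force" is the grip in N (left out, the last holds). Time passes only in rows, so rows that repeat a pose let the fingers close. It gives the time, the measured TCP pose, the force, the opening and the grip force at its end, in the units of the state.
- ctrl.get_state(): the state, without advancing time (a new reading comes with each control period).
- ctrl.get_image(name): name is "scene" or "top"; returns the picture (480x640x3 uint8, red, green, blue); there is no depth.
- ctrl.camera_model(name): a dict with "fx", "fy", "cx", "cy" (pixels), "k1" (the pictures are not rectified: a ray, as slopes to the right and down, at radius r is drawn at 1 + k1 r^2 times it, then the intrinsics apply), "R" (3x3) and "t" (3): a world point X has camera coordinates R X + t. Camera axes: x right, y down, z forward; pixel columns grow to the right and rows downward; lengths in m; the calibration is good to about 2 mm. A picture is of the moment at which its call begins. camera_model takes no time and is no camera call.
- ctrl.close_job(): hands the job in; it is judged then, once.
The state is a dict: "time": time; "joint_positions": joint angles; "qd": joint speeds; "joint_torque": joint torques, N m; "position": TCP position; "tool_rot": TCP orientation; "ft_force": force on the tool from outside, world axes, zero at the start; "torque": the same for the moment, N m; "grip_width": opening from 0.0 (shut) to 1.0 (fully open); "grip_force": force on a finger pad.
Only numpy, scipy, OpenCV 4.12 (cv2) and the standard library are available. Lean on these libraries where they do the work, as an engineer would, in place of code of your own. Each camera call takes 0.05 s, during which the arm holds its last target. There are 200 camera calls.

## Working session

There is one attempt and no reset: what is moved stays moved. The work goes in short steps, Python scripts to look and compute and a tool call to move; the robot and the scene stay as the last step left them, time stands still between calls to the robot, and variables do not carry over. Pictures are saved under pics/ and viewed, at most 11 in all, crops included, and the job is handed in when it is done.

Besides the shell and the picture viewer there is one more tool, called after "Request:" by a JSON object that holds its "op" and its "data", one argument or row to a line. step_arm: Moves the arm, as the interface text tells. Its arguments: {"type":"object","properties":{"commands":{"type":"array"},"gripper":{"type":"number"},"force":{"type":"number"}},"required":["commands"]}

```bash
ls; mkdir -p pics; python3 - <<'E'
from bench import ctrl
import cv2
for n in("scene","top"):
    cv2.imwrite(f"pics/{n}0.png",ctrl.get_image(n)[:,:,::-1])
    m=ctrl.camera_model(n); print(n,{k:(v if not hasattr(v,'tolist') else v.tolist()) for k,v in m.items()})
s=ctrl.get_state();print(s)
E
```

```text
pics
scene {'fx': 547.1825600405218, 'fy': 547.1825600405218, 'cx': 319.8604445689456, 'cy': 234.50930898282763, 'k1': -0.12675235991443776, 'R': [[0.07934896608302945, 0.9967691512008551, -0.012449931561310393], [0.5320164581703196, -0.052907072353798705, -0.8450794814281424], [-0.8430078468303025, 0.060432614615594474, -0.5344957149250688]], 't': [0.020636584326473695, -0.23114966308762197, 1.6664485048357653]}
top {'fx': 535.7177059872272, 'fy': 535.7177059872272, 'cx': 310.60283003177506, 'cy': 231.44040003951287, 'k1': -0.05165247203375764, 'R': [[0.010005335768191874, -0.9999161697952654, -0.008218676178795806], [-0.9968759073245129, -0.009330263968279174, -0.07843068003155354], [0.07834742275337106, 0.008977725560986756, -0.9968856914369149]], 't': [-0.043275162815528595, 0.5323859214964308, 1.1937736151114533]}
{'time': 0.1, 'joint_positions': array([-1.12591401,  0.32176392, -0.07004981,  1.45156321,  0.02261928,
        1.37079456, -0.05688197]), 'qd': array([ 0.00141842, -0.00155631,  0.00074046, -0.00374622, -0.00046261,
        0.00049   ,  0.00016787]), 'joint_torque': array([ 3.73858938e-04, -4.92570162e+01, -4.05295528e-01, -3.13400745e+01,
       -6.40694308e-02,  3.95039900e-02,  7.63331764e-05]), 'position': array([0.27129882, 0.59015295, 0.2355557 ]), 'tool_rot': array([-6.71371463e-01, -3.06875853e+00,  2.70929719e-03]), 'ft_force': array([ 0.64654417, -0.01956534,  0.27467155]), 'torque': array([-0.01860826,  0.02419327,  0.0402441 ]), 'grip_force': 0.0, 'grip_width': 1.0031090454776348}
```

View pics/scene0.png

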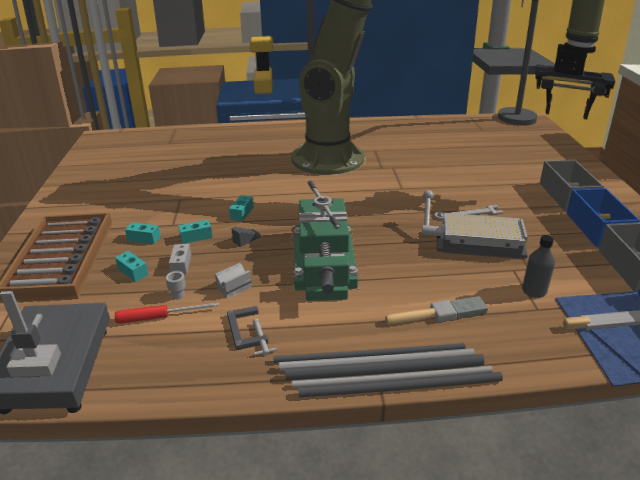

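View pics/top0.png

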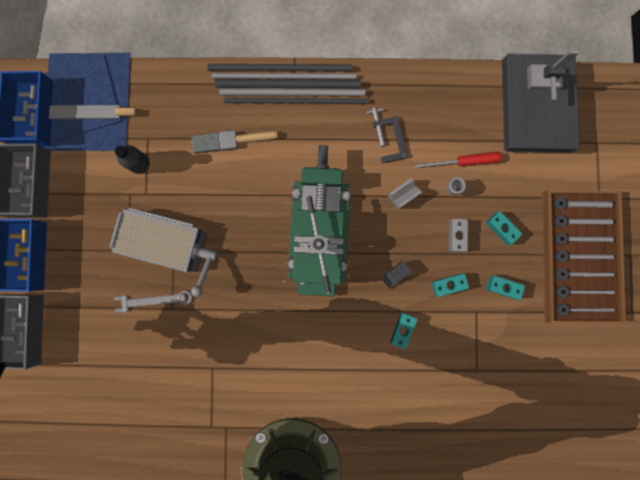

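The scene view shows the gripper at upper right, the chuck near (480,232) with its lever ball at about (428,195), and the grey block with holes at (180,258). In the top view the chuck is near (157,240), the lever ball near (197,293), the holed grey block at (459,235) and the vise at (320,235). I'll enlarge these next.

```bash
python3 - <<'E'
import cv2,numpy as np
t=cv2.imread("pics/top0.png");s=cv2.imread("pics/scene0.png")
a=cv2.resize(t[195:325,100:260],(640,520),interpolation=cv2.INTER_CUBIC)[:, :]
cv2.imwrite("pics/c1.png",a)
b=cv2.resize(t[200:275,420:500],None,fx=5,fy=5,interpolation=cv2.INTER_CUBIC)
c=cv2.resize(s[180:265,410:535],(400*125//106,400*85//106),interpolation=cv2.INTER_CUBIC)
o=np.zeros((375,400+c.shape[1],3),np.uint8);o[:,:400]=b;o[:c.shape[0],400:]=c[:375]
print(c.shape)
cv2.imwrite("pics/c2.png",o[:, :800])
E
```

```text
(320, 471, 3)
```

View pics/c1.png

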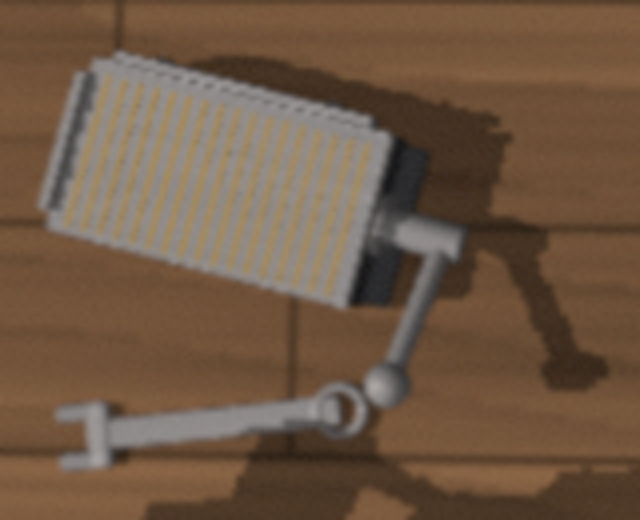

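View pics/c2.png

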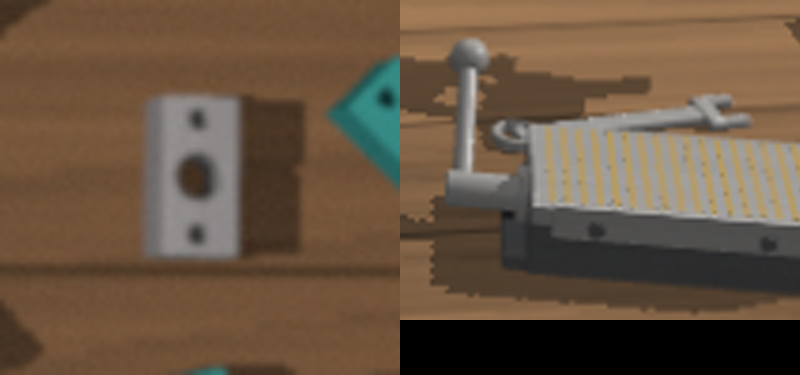

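The first crop shows the plate's near-right corner at about (348,306), far-right at (393,132), near-left at (50,225), and the ball at (387,384). The second shows the block's bore at (197,176) and end holes at (197,120) and (196,234). In the scene crop the ball is at (470,56).

```bash
cat > h.py <<'E'
import numpy as np, cv2
from scipy.spatial.transform import Rotation as Ro
from bench import ctrl
def ray(n,uv):
    m=ctrl.camera_model(n);R=np.array(m["R"]);t=np.array(m["t"])
    d=(np.array(uv,float)-[m["cx"],m["cy"]])/[m["fx"],m["fy"]]
    r=d.copy()
    for _ in range(20): r=d/(1+m["k1"]*(r@r))
    return -R.T@t, R.T@np.array([r[0],r[1],1])
def at(n,uv,z):
    c,d=ray(n,uv); return c+d*(z-c[2])/d[2]
def px(n,X):
    m=ctrl.camera_model(n);p=np.array(m["R"])@np.array(X)+np.array(m["t"]);s=p[:2]/p[2]
    return s*(1+m["k1"]*(s@s))*m["fx"]+[m["cx"],m["cy"]]
def tri(a,b):
    (c1,d1),(c2,d2)=ray("top",a),ray("scene",b)
    k=np.linalg.lstsq(np.c_[d1,-d2],c2-c1,rcond=None)[0]
    p,q=c1+k[0]*d1,c2+k[1]*d2
    return (p+q)/2,np.linalg.norm(p-q)
def totool(target):  # world displacement of TCP -> tool axes
    s=ctrl.get_state();R=Ro.from_rotvec(s["tool_rot"]).as_matrix()
    return R.T@(np.array(target)-s["position"])
E
python3 - <<'E'
from h import *
np.set_printoptions(precision=4,suppress=True)
f=lambda x,y:(100+(x+.5)/4-.5,195+(y+.5)/4-.5)
g=lambda x,y:(420+(x+.5)/5-.5,200+(y+.5)/5-.5)
k=106/400
nr,fr,nl=[at("top",f(*p),.048) for p in((348,306),(393,132),(50,225))]
print("plate",nr,fr,nl,np.linalg.norm(fr-nr),np.linalg.norm(nl-nr))
a=fr-nr;print("yaw",np.degrees(np.arctan2(a[1],a[0])));b=nl-nr;print(np.degrees(np.arctan2(-b[0],b[1])))
print("ball",at("top",f(387,384),.0735),tri(f(387,384),(410+70*k,180+56*k)))
h=[at("top",g(*p),.032) for p in((197,176),(197,120),(196,234),(160,96),(240,96),(162,258),(240,258))]
print(np.array(h)); 
# vise/die stock
for p in((318,243),(309,197),(327,290)): print("die",at("top",p,.132))
for p in((457,186),): print("socket",at("top",p,.05))
print("vise", at("top",(295,280),.02),at("top",(348,175),.02))
s=ctrl.get_state();print(Ro.from_rotvec(s["tool_rot"]).as_matrix())
E
```

```text
plate [0.4399 0.2353 0.048 ] [0.5368 0.2127 0.048 ] [0.483  0.4043 0.048 ] 0.099469441993392 0.17446824901472394
yaw -13.118213070643069
-14.279270451777041
ball [0.3981 0.2068 0.0735] (array([0.3985, 0.2079, 0.0764]), np.float64(0.0033135856285363085))
[[ 0.5274 -0.372   0.032 ]
 [ 0.5527 -0.3723  0.032 ]
 [ 0.5013 -0.3712  0.032 ]
 [ 0.5634 -0.3557  0.032 ]
 [ 0.5638 -0.3919  0.032 ]
 [ 0.4904 -0.3558  0.032 ]
 [ 0.4907 -0.391   0.032 ]]
die [ 0.5003 -0.0546  0.132 ]
die [ 0.5955 -0.0351  0.132 ]
die [ 0.4044 -0.0738  0.132 ]
socket [ 0.6353 -0.3641  0.05  ]
vise [ 0.4227 -0.004   0.02  ] [ 0.6632 -0.1224  0.02  ]
[[-0.9086  0.4176 -0.0006]
 [ 0.4176  0.9086 -0.0016]
 [-0.0001 -0.0017 -1.    ]]
```

Request:
{"op": "step_arm", "data": {
  "commands": [
    {"travel": [-0.031,-0.038,0.006],"turn": [0,0,-3]},
    {"travel": [-0.062,-0.076,0.012],"turn": [0,0,-6]},
    {"travel": [-0.093,-0.114,0.02],"turn": [0,0,-9]},
    {"travel": [-0.124,-0.152,0.03],"turn": [0,0,-10.7]},
    {"travel": [-0.155,-0.187,0.04],"turn": [0,0,-10.7]}
  ],
  "gripper": 0,
  "force": 10
}}

```text
time: 0.6
position: [0.3343, 0.3536, 0.1959]
tool_rot: [-0.381, -3.118, 0.0]
ft_force: [0.3, 0.5, 0.4]
grip_width: 0.632
grip_force: 0.0
```

```bash
python3 - <<'E'
from h import *
np.set_printoptions(precision=4,suppress=True)
s=ctrl.get_state();print(s["time"],s["position"],Ro.from_rotvec(s["tool_rot"]).as_matrix(),s["grip_width"],s["joint_positions"])
print(totool([.372,.212,.18]))
E
```

```text
0.6 [0.3343 0.3536 0.1959] [[-0.9705  0.241  -0.0002]
 [ 0.241   0.9705 -0.0003]
 [ 0.0001 -0.0003 -1.    ]] 0.6322515795860383 [-0.8939  0.0007  0.0258  1.901   0.      1.2402  0.4593]
[-0.0707 -0.1283  0.0159]
```

Request:
{"op": "step_arm", "data": {
  "commands": [
    {"travel": [-0.018,-0.04,0.004]},
    {"travel": [-0.045,-0.08,0.008]},
    {"travel": [-0.071,-0.12,0.012]},
    {"travel": [-0.071,-0.128,0.035]},
    {"travel": [-0.071,-0.128,0.065]}
  ]
}}

```text
$.commands[0]: bad value
```

```bash
python3 - <<'E'
from h import *
np.set_printoptions(precision=4,suppress=True)
s=ctrl.get_state();print(s["time"],s["position"],s["grip_width"],s["joint_positions"])
print(totool([.372,.212,.076]))
E
```

```text
0.6 [0.3343 0.3536 0.1959] 0.6322515795860383 [-0.8939  0.0007  0.0258  1.901   0.      1.2402  0.4593]
[-0.0707 -0.1283  0.1199]
```

"turn" is needed in each row.

Request:
{"op": "step_arm", "data": {
  "commands": [
    {"travel": [-0.018,-0.04,0.004],"turn": [0,0,0]},
    {"travel": [-0.045,-0.08,0.008],"turn": [0,0,0]},
    {"travel": [-0.071,-0.12,0.012],"turn": [0,0,0]},
    {"travel": [-0.071,-0.128,0.035],"turn": [0,0,0]},
    {"travel": [-0.071,-0.128,0.065],"turn": [0,0,0]}
  ]
}}

```text
time: 1.1
position: [0.3735, 0.213, 0.1321]
tool_rot: [0.389, 3.115, 0.004]
ft_force: [1.0, 1.5, -0.3]
grip_width: 0.177
grip_force: 0.0
```

```bash
python3 - <<'E'
from h import *
np.set_printoptions(precision=4,suppress=True)
s=ctrl.get_state();print(s["time"],s["position"],s["grip_width"],s["joint_positions"])
print(totool([.372,.212,.076]))
E
```

```text
1.1 [0.3735 0.213  0.1321] 0.1768695809490119 [-0.7582 -0.0738  0.1727  2.1065  0.0136  1.1044  0.7301]
[ 0.0014 -0.0015  0.0561]
```

Request:
{"op": "step_arm", "data": {
  "commands": [
    {"travel": [0.003,-0.001,0.02],"turn": [0,0,0]},
    {"travel": [0.003,-0.001,0.04],"turn": [0,0,0]},
    {"travel": [0.003,-0.001,0.056],"turn": [0,0,0]},
    {"travel": [0.003,-0.001,0.056],"turn": [0,0,0]}
  ]
}}

```text
time: 1.5
position: [0.3672, 0.213, 0.0734]
tool_rot: [-0.382, -3.115, 0.006]
ft_force: [0.0, -0.7, 0.6]
grip_width: 0.006
grip_force: 0.0
```

```bash
python3 - <<'E'
from h import *
np.set_printoptions(precision=4,suppress=True)
s=ctrl.get_state();print(s["time"],s["position"],s["ft_force"],s["grip_width"],s["joint_positions"])
i=ctrl.get_image("scene")[:,:,::-1];j=ctrl.get_image("top")[:,:,::-1]
o=np.hstack([cv2.resize(i[120:270,400:550],(400,400)),cv2.resize(j[210:330,130:250],(400,400))])
cv2.imwrite("pics/d1.png",o)
E
```

```text
1.5 [0.3672 0.213  0.0734] [ 0.016  -0.6892  0.5857] 0.006255164315068238 [-0.7605 -0.0022  0.1723  2.1718  0.0009  0.977   0.738 ]
```

View pics/d1.png

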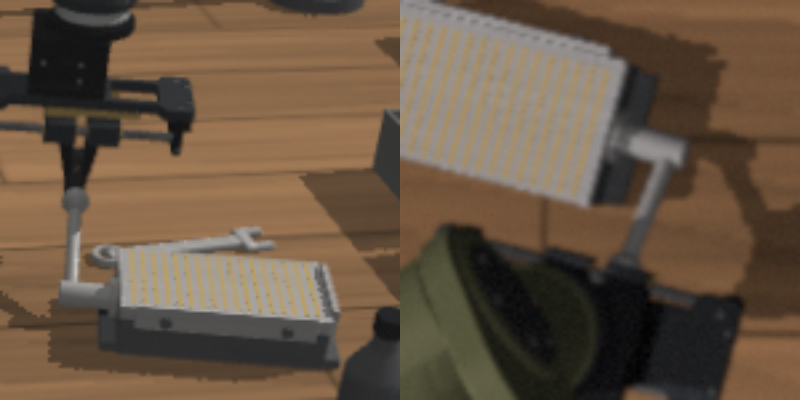

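Request:
{"op": "step_arm", "data": {
  "commands": [
    {"travel": [-0.005,0,-0.001],"turn": [0,0,0]},
    {"travel": [-0.009,0,-0.003],"turn": [0,0,0]},
    {"travel": [-0.014,0,-0.01],"turn": [0,0,0]},
    {"travel": [-0.019,0,-0.016],"turn": [0,0,0]},
    {"travel": [-0.024,0,-0.022],"turn": [0,0,0]}
  ]
}}

```text
time: 2.1
position: [0.3892, 0.2096, 0.0983]
tool_rot: [-0.38, -3.112, 0.0]
ft_force: [-10.6, 1.3, 7.3]
grip_width: 0.007
grip_force: 5.3
```

Request:
{"op": "step_arm", "data": {
  "commands": [
    {"travel": [-0.007,0,-0.005],"turn": [0,0,0]},
    {"travel": [-0.013,0,-0.009],"turn": [0,0,0]},
    {"travel": [-0.02,0,-0.013],"turn": [0,0,0]},
    {"travel": [-0.031,0,-0.018],"turn": [0,0,0]},
    {"travel": [-0.043,0,-0.021],"turn": [0,0,0]}
  ]
}}

```text
time: 2.6
position: [0.4356, 0.1981, 0.1195]
tool_rot: [0.382, 3.117, 0.002]
ft_force: [-1.3, 0.3, 1.6]
grip_width: 0.008
grip_force: 0.7
```

Request:
{"op": "step_arm", "data": {
  "commands": [
    {"travel": [-0.012,0,0],"turn": [0,0,0]},
    {"travel": [-0.024,0,0],"turn": [0,0,0]},
    {"travel": [-0.036,0,0.001],"turn": [0,0,0]},
    {"travel": [-0.049,0,0.003],"turn": [0,0,0]},
    {"travel": [-0.06,0,0.006],"turn": [0,0,0]}
  ]
}}

```text
time: 3.1
position: [0.4937, 0.1832, 0.1122]
tool_rot: [0.383, 3.118, -0.0]
ft_force: [0.2, 0.5, -0.4]
grip_width: 0.008
grip_force: 0.2
```

Request:
{"op": "step_arm", "data": {
  "commands": [
    {"travel": [-0.01,0,0.004],"turn": [0,0,0]},
    {"travel": [-0.02,0,0.009],"turn": [0,0,0]},
    {"travel": [-0.028,0,0.014],"turn": [0,0,0]},
    {"travel": [-0.028,0,0.014],"turn": [0,0,0]}
  ]
}}

```text
time: 3.5
position: [0.52, 0.1761, 0.0976]
tool_rot: [-0.384, -3.117, 0.002]
ft_force: [0.9, -0.2, 0.3]
grip_width: 0.006
grip_force: 0.0
```

```bash
python3 - <<'E'
from h import *
np.set_printoptions(precision=4,suppress=True)
s=ctrl.get_state();print(s["time"],s["position"],s["ft_force"],s["grip_width"],s["joint_positions"])
i=ctrl.get_image("scene")[:,:,::-1]
cv2.imwrite("pics/d2.png",cv2.resize(i[100:270,390:560],(500,500)))
print("off ball px",px("scene",[.559,.165,.0735]),"in crop",(px("scene",[.559,.165,.0735])-[390,100])*500/170)
E
```

```text
3.5 [0.52   0.1761 0.0976] [ 0.9481 -0.1698  0.3112] 0.0057119014728325345 [-0.6273  0.2229  0.2823  1.8757 -0.07    1.0536  1.0088]
off ball px [426.5994 232.363 ] in crop [107.6453 389.3031]
```

View pics/d2.png

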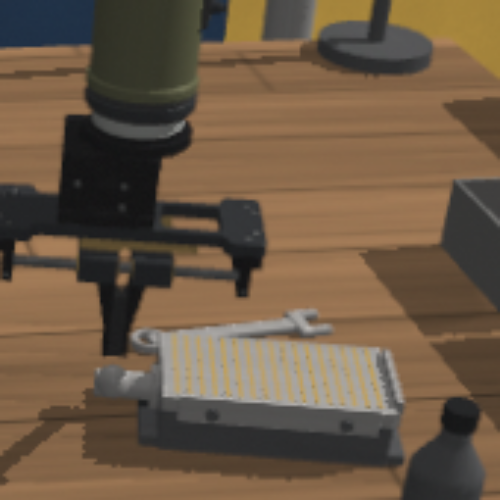

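The ball now shows at (110,380), about where the off position should be (107,389), so the lever has fallen to the far side. Next I rise and cross over the vise towards the block.

Request:
{"op": "step_arm", "data": {
  "commands": [
    {"travel": [0,0,-0.04],"turn": [0,0,0]},
    {"travel": [0,0,-0.085],"turn": [0,0,-2]},
    {"travel": [0,0,-0.125],"turn": [0,0,-4]},
    {"travel": [-0.01,-0.038,-0.13],"turn": [0,0,-8]},
    {"travel": [-0.021,-0.08,-0.13],"turn": [0,0,-13.4]}
  ],
  "gripper": 0.58
}}

```text
time: 4.05
position: [0.5212, 0.0957, 0.2312]
tool_rot: [0.002, 3.137, 0.003]
ft_force: [0.8, -0.8, -0.9]
grip_width: 0.372
grip_force: 0.0
```

```bash
python3 - <<'E'
from h import *
np.set_printoptions(precision=4,suppress=True)
s=ctrl.get_state();print(s["time"],s["position"],s["joint_positions"]);print(Ro.from_rotvec(s["tool_rot"]).as_matrix())
print(totool([.527,-.372,.22]))
i=ctrl.get_image("scene");cv2.imwrite("pics/e.png",i[:,:,::-1])
print(px("scene",[.3985,.2055,.0735]), "meas 428.5 194.8")
E
```

```text
4.05 [0.5212 0.0957 0.2312] [-0.552   0.0603  0.3358  1.7717 -0.0217  1.3081  1.358 ]
[[-1.      0.0015  0.0045]
 [ 0.0015  1.      0.0022]
 [-0.0045  0.0022 -1.    ]]
[-0.0065 -0.4677  0.0102]
[426.7926 196.0543] meas 428.5 194.8
```

Request:
{"op": "step_arm", "data": {
  "commands": [
    {"travel": [-0.001,-0.045,0],"turn": [0,0,0]},
    {"travel": [-0.002,-0.09,0],"turn": [0,0,0]},
    {"travel": [-0.003,-0.135,0],"turn": [0,0,0]},
    {"travel": [-0.004,-0.18,0],"turn": [0,0,0]},
    {"travel": [-0.005,-0.225,0],"turn": [0,0,0]}
  ]
}}

```text
time: 4.6
position: [0.5228, -0.1319, 0.2289]
tool_rot: [0.016, 3.141, 0.001]
ft_force: [0.9, 0.8, 0.7]
grip_width: 0.576
grip_force: 0.0
```

Request:
{"op": "step_arm", "data": {
  "commands": [
    {"travel": [-0.001,-0.045,0],"turn": [0,0,0]},
    {"travel": [-0.001,-0.09,0],"turn": [0,0,0]},
    {"travel": [-0.001,-0.135,0],"turn": [0,0,0]},
    {"travel": [-0.001,-0.18,0],"turn": [0,0,0]},
    {"travel": [-0.001,-0.225,0.01],"turn": [0,0,0]}
  ]
}}

```text
time: 5.1
position: [0.5227, -0.3572, 0.22]
tool_rot: [0.015, 3.138, -0.001]
ft_force: [1.3, 0.5, -0.1]
grip_width: 0.578
grip_force: 0.0
```

```bash
python3 - <<'E'
from h import *
np.set_printoptions(precision=4,suppress=True)
s=ctrl.get_state();print(s["time"],s["position"],s["joint_positions"],s["grip_width"]);print(Ro.from_rotvec(s["tool_rot"]).as_matrix())
print(totool([.527,-.373,.019]))
i=ctrl.get_image("scene")[:,:,::-1]
print("block px",px("scene",[.527,-.373,.032]))
cv2.imwrite("pics/e2.png",cv2.resize(i[130:310,90:300],(700,600)))
E
```

```text
5.1 [ 0.5227 -0.3572  0.22  ] [ 0.0161  0.3367  0.6851  1.5447 -0.2184  1.3349  2.2856] 0.5778504079814313
[[-1.      0.0095  0.0032]
 [ 0.0095  1.     -0.0004]
 [-0.0032 -0.0004 -1.    ]]
[-0.0038 -0.0157  0.201 ]
block px [177.8072 253.7323]
```

View pics/e2.png

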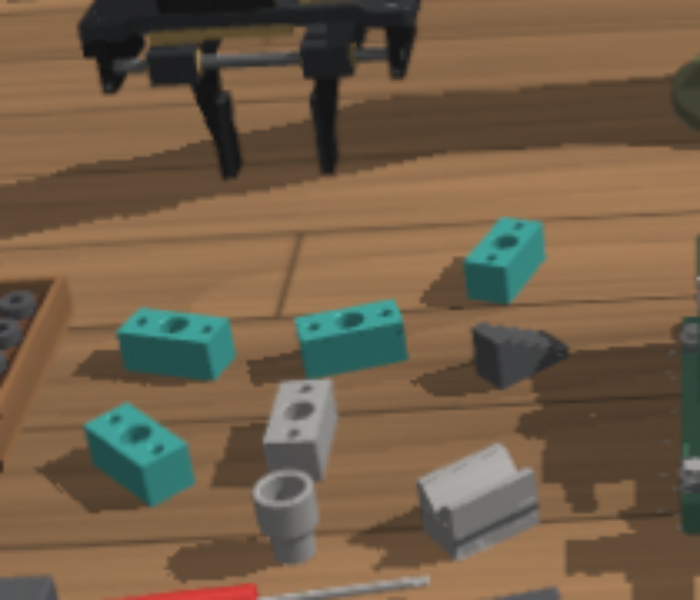

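The crop shows the holed grey block with its bore at (301,411), or (180,253) in the full picture, agreeing with the estimate. The fingers are clear to go down.

Request:
{"op": "step_arm", "data": {
  "commands": [
    {"travel": [-0.004,-0.016,0.02],"turn": [0,0,0]},
    {"travel": [-0.004,-0.016,0.06],"turn": [0,0,0]},
    {"travel": [-0.004,-0.016,0.1],"turn": [0,0,0]},
    {"travel": [-0.004,-0.016,0.14],"turn": [0,0,0]},
    {"travel": [-0.004,-0.016,0.155],"turn": [0,0,0]}
  ]
}}

```text
time: 5.65
position: [0.5236, -0.369, 0.0592]
tool_rot: [-0.016, -3.136, -0.007]
ft_force: [-1.4, 0.5, -0.6]
grip_width: 0.58
grip_force: 0.0
```

```bash
python3 - <<'E'
from h import *
np.set_printoptions(precision=4,suppress=True)
s=ctrl.get_state();print(s["time"],s["position"],s["joint_positions"]);print(Ro.from_rotvec(s["tool_rot"]).as_matrix())
print(totool([.527,-.373,.019]))
i=ctrl.get_image("scene")[:,:,::-1]
cv2.imwrite("pics/e3.png",cv2.resize(i[170:310,110:250],(600,600)))
E
```

```text
5.65 [ 0.5236 -0.369   0.0592] [ 0.0849  0.5059  0.6292  1.6778 -0.3303  1.0739  2.3768]
[[-0.9999  0.0101 -0.0059]
 [ 0.0101  0.9999  0.0044]
 [ 0.0059  0.0043 -1.    ]]
[-0.0037 -0.0041  0.0402]
```

View pics/e3.png

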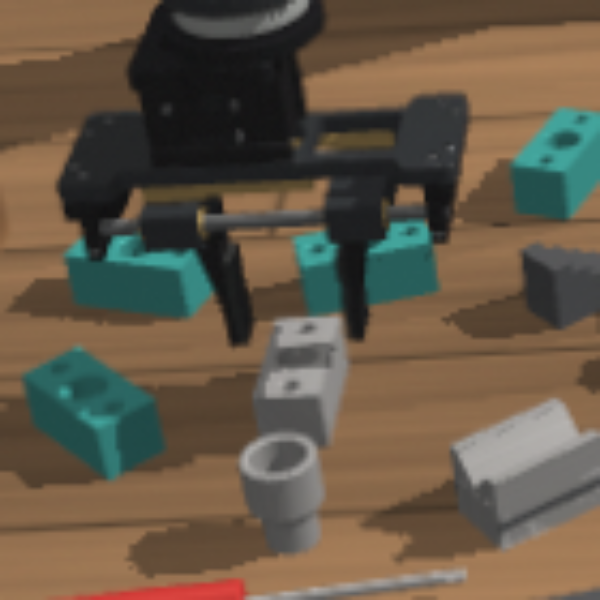

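The open fingers straddle the block at about (235,335) and (360,330), with room each side; I go on down.

Request:
{"op": "step_arm", "data": {
  "commands": [
    {"travel": [-0.002,-0.002,0.015],"turn": [0,0,0]},
    {"travel": [-0.002,-0.002,0.03],"turn": [0,0,0]},
    {"travel": [-0.002,-0.002,0.038],"turn": [0,0,0]},
    {"travel": [-0.002,-0.002,0.038],"turn": [0,0,0]},
    {"travel": [-0.002,-0.002,0.038],"turn": [0,0,0]}
  ]
}}

```text
time: 6.2
position: [0.528, -0.3742, 0.0261]
tool_rot: [0.016, 3.141, -0.001]
ft_force: [0.4, -0.7, 0.5]
grip_width: 0.58
grip_force: 0.0
```

Request:
{"op": "step_arm", "data": {
  "commands": [
    {"travel": [0,0,0.004],"turn": [0,0,0]},
    {"travel": [0,0,0.007],"turn": [0,0,0]},
    {"travel": [0,0,0.007],"turn": [0,0,0]},
    {"travel": [0,0,0.007],"turn": [0,0,0]}
  ]
}}

```text
time: 6.6
position: [0.5277, -0.3738, 0.0185]
tool_rot: [-0.016, -3.142, -0.0]
ft_force: [0.1, 0.0, 0.2]
grip_width: 0.578
grip_force: 0.0
```

Request:
{"op": "step_arm", "data": {
  "commands": [
    {"travel": [0,0,0],"turn": [0,0,0]},
    {"travel": [0,0,0],"turn": [0,0,0]},
    {"travel": [0,0,0],"turn": [0,0,0]},
    {"travel": [0,0,0],"turn": [0,0,0]},
    {"travel": [0,0,0],"turn": [0,0,0]}
  ],
  "gripper": 0.2,
  "force": 40
}}

```text
time: 7.1
position: [0.5278, -0.3734, 0.0186]
tool_rot: [-0.016, -3.141, -0.001]
ft_force: [-0.5, 1.6, 1.5]
grip_width: 0.389
grip_force: 40.0
```

```bash
python3 - <<'E'
from h import *
np.set_printoptions(precision=4,suppress=True)
s=ctrl.get_state();print(s["time"],s["position"],s["joint_positions"],s["grip_width"],s["grip_force"]);print(Ro.from_rotvec(s["tool_rot"]).as_matrix())
E
```

```text
7.1 [ 0.5278 -0.3734  0.0186] [ 0.1082  0.5613  0.6057  1.6921 -0.368   1.0048  2.4033] 0.3890814593460885 39.98815212689806
[[-1.      0.01   -0.0001]
 [ 0.01    0.9999  0.0008]
 [ 0.0001  0.0008 -1.    ]]
```

Gripped: the opening is 33.9 mm, which matches the 34 mm block. Now I lift.

Request:
{"op": "step_arm", "data": {
  "commands": [
    {"travel": [0,0,-0.02],"turn": [0,0,0]},
    {"travel": [0,0,-0.06],"turn": [0,0,0]},
    {"travel": [0,0,-0.105],"turn": [0,0,0]},
    {"travel": [0,0,-0.15],"turn": [0,0,0]},
    {"travel": [0,0,-0.19],"turn": [0,0,0]}
  ]
}}

```text
time: 7.6
position: [0.5271, -0.374, 0.2097]
tool_rot: [-0.017, -3.141, 0.0]
ft_force: [1.5, -0.3, -4.4]
grip_width: 0.39
grip_force: 40.0
```

Request:
{"op": "step_arm", "data": {
  "commands": [
    {"travel": [0,0,-0.02],"turn": [0,0,0]},
    {"travel": [0,0.02,-0.035],"turn": [0,0,0]},
    {"travel": [0.001,0.055,-0.045],"turn": [0,0,-2]},
    {"travel": [0.002,0.095,-0.045],"turn": [0,0,-6]},
    {"travel": [0.003,0.135,-0.045],"turn": [0,0,-10]}
  ]
}}

```text
time: 8.1
position: [0.5254, -0.2379, 0.2527]
tool_rot: [0.26, -3.13, 0.0]
ft_force: [0.5, 1.2, -4.2]
grip_width: 0.388
grip_force: 40.0
```

```bash
python3 - <<'E'
from h import *
np.set_printoptions(precision=4,suppress=True)
s=ctrl.get_state();print(s["time"],s["position"],s["joint_positions"],s["grip_width"],s["grip_force"],s["ft_force"]);print(Ro.from_rotvec(s["tool_rot"]).as_matrix())
print(totool([.51,.3085,.235]))
E
```

```text
8.1 [ 0.5254 -0.2379  0.2527] [-0.1732  0.1728  0.627   1.6355 -0.1027  1.3674  2.2043] 0.38771025925007585 39.98564095585607 [ 0.532   1.1593 -4.1519]
[[-0.9863 -0.1652 -0.0009]
 [-0.1652  0.9863 -0.0001]
 [ 0.0009  0.     -1.    ]]
[-0.0751  0.5414  0.0177]
```

Request:
{"op": "step_arm", "data": {
  "commands": [
    {"travel": [-0.006,0.042,0],"turn": [0,0,-5]},
    {"travel": [-0.012,0.083,0],"turn": [0,0,-10]},
    {"travel": [-0.017,0.125,0],"turn": [0,0,-15]},
    {"travel": [-0.023,0.166,0],"turn": [0,0,-20]},
    {"travel": [-0.029,0.208,0],"turn": [0,0,-25]}
  ]
}}

```text
time: 8.6
position: [0.5197, -0.0278, 0.2526]
tool_rot: [0.933, -2.999, -0.0]
ft_force: [1.1, 0.6, -4.0]
grip_width: 0.39
grip_force: 40.0
```

```bash
python3 - <<'E'
from h import *
np.set_printoptions(precision=4,suppress=True)
s=ctrl.get_state();print(s["time"],s["position"],s["joint_positions"]);R=Ro.from_rotvec(s["tool_rot"]).as_matrix();print(R,np.degrees(np.arctan2(R[1,1],R[0,1])))
print(totool([.51,.3085,.235]))
E
```

```text
8.6 [ 0.5197 -0.0278  0.2526] [-0.4125  0.0301  0.4261  1.7594 -0.0124  1.3559  2.1904]
[[-0.8233 -0.5676 -0.001 ]
 [-0.5676  0.8233 -0.0003]
 [ 0.001   0.0004 -1.    ]] 124.58419070762083
[-0.1829  0.2824  0.0175]
```

Request:
{"op": "step_arm", "data": {
  "commands": [
    {"travel": [-0.023,0.035,0],"turn": [0,0,-5]},
    {"travel": [-0.046,0.071,0],"turn": [0,0,-10]},
    {"travel": [-0.069,0.106,0],"turn": [0,0,-15]},
    {"travel": [-0.091,0.141,0],"turn": [0,0,-20]},
    {"travel": [-0.114,0.176,0],"turn": [0,0,-25]}
  ]
}}

```text
time: 9.1
position: [0.5145, 0.1817, 0.2524]
tool_rot: [1.56, -2.725, 0.0]
ft_force: [0.9, 0.2, -5.5]
grip_width: 0.388
grip_force: 40.0
```

```bash
python3 - <<'E'
from h import *
np.set_printoptions(precision=4,suppress=True)
s=ctrl.get_state();print(s["time"],s["position"],s["joint_positions"]);R=Ro.from_rotvec(s["tool_rot"]).as_matrix();print(np.degrees(np.arctan2(R[1,1],R[0,1])))
print(totool([.51,.3085,.235]))
E
```

```text
9.1 [0.5145 0.1817 0.2524] [-0.6089  0.0896  0.236   1.6969 -0.021   1.3591  2.2415]
149.59079242630932
[-0.1072  0.0681  0.0173]
```

Request:
{"op": "step_arm", "data": {
  "commands": [
    {"travel": [-0.036,0.023,0],"turn": [0,0,-5.5]},
    {"travel": [-0.071,0.045,0],"turn": [0,0,-11]},
    {"travel": [-0.097,0.062,0],"turn": [0,0,-15]},
    {"travel": [-0.107,0.068,0],"turn": [0,0,-16.5]},
    {"travel": [-0.107,0.068,0.02],"turn": [0,0,-16.5]}
  ]
}}

```text
time: 9.6
position: [0.5115, 0.3107, 0.2347]
tool_rot: [-1.935, 2.47, 0.0]
ft_force: [0.3, 0.7, -4.8]
grip_width: 0.384
grip_force: 40.0
```

```bash
python3 - <<'E'
from h import *
np.set_printoptions(precision=4,suppress=True)
s=ctrl.get_state();print(s["time"],s["position"],s["joint_positions"]);R=Ro.from_rotvec(s["tool_rot"]).as_matrix();print(R,np.degrees(np.arctan2(R[1,1],R[0,1])))
print(totool([.51,.3085,.0766]))
# oilcan cap (top) & base from both views: top cap px ~ (122,152), scene cap (546,240)
print(tri((123,153),(546,240)), at("scene",(538,293),0.0))
i=ctrl.get_image("scene")[:,:,::-1]
cv2.imwrite("pics/f1.png",cv2.resize(i[110:310,400:600],(600,600)))
E
```

```text
9.6 [0.5115 0.3107 0.2347] [-0.7079  0.2073  0.1372  1.5979 -0.0297  1.3342  2.3333]
[[-0.2392 -0.971   0.0031]
 [-0.971   0.2392  0.0028]
 [-0.0035 -0.0023 -1.    ]] 166.15885981120246
[0.0031 0.0013 0.1581]
(array([0.689 , 0.3641, 0.1239]), np.float64(0.007051528257630379)) [0.698  0.3741 0.    ]
```

View pics/f1.png

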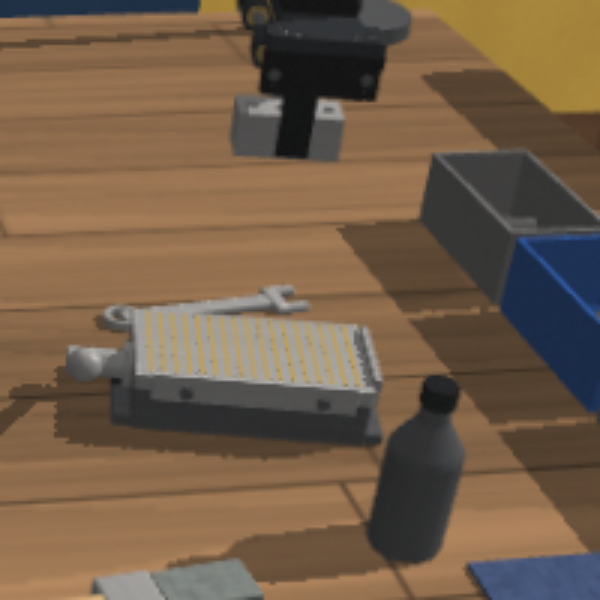

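The block is level in the fingers above the plate, the lever ball (88,362) is still on the far side, and the oil bottle (415,480) is well clear. I lower now.

Request:
{"op": "step_arm", "data": {
  "commands": [
    {"travel": [0.001,0,0.03],"turn": [0,0,0]},
    {"travel": [0.001,0,0.065],"turn": [0,0,0]},
    {"travel": [0.001,0,0.1],"turn": [0,0,0]},
    {"travel": [0.001,0,0.12],"turn": [0,0,0]},
    {"travel": [0.001,0,0.13],"turn": [0,0,0]}
  ]
}}

```text
time: 10.15
position: [0.5095, 0.3038, 0.1004]
tool_rot: [1.926, -2.474, 0.001]
ft_force: [0.1, -0.9, -4.9]
grip_width: 0.386
grip_force: 40.0
```

Request:
{"op": "step_arm", "data": {
  "commands": [
    {"travel": [0,0,0.005],"turn": [0,0,0]},
    {"travel": [0,0,0.01],"turn": [0,0,0]},
    {"travel": [0,0,0.013],"turn": [0,0,0]},
    {"travel": [0,0,0.013],"turn": [0,0,0]},
    {"travel": [0,0,0.013],"turn": [0,0,0]}
  ]
}}

```text
time: 10.65
position: [0.5113, 0.3067, 0.0914]
tool_rot: [-1.932, 2.476, -0.0]
ft_force: [-0.2, -0.3, -3.6]
grip_width: 0.386
grip_force: 40.0
```

```bash
python3 - <<'E'
from h import *
np.set_printoptions(precision=4,suppress=True)
s=ctrl.get_state();print(s["time"],s["position"],s["ft_force"],s["grip_force"]);R=Ro.from_rotvec(s["tool_rot"]).as_matrix();print(R,np.degrees(np.arctan2(R[1,1],R[0,1])))
print(totool([.51,.3085,.0766]))
i=ctrl.get_image("scene")[:,:,::-1]
cv2.imwrite("pics/f2.png",cv2.resize(i[160:270,415:545],(780,660))[:600])
E
```

```text
10.65 [0.5113 0.3067 0.0914] [-0.2392 -0.2518 -3.6286] 39.987627307127696
[[-0.2432 -0.97    0.0011]
 [-0.97    0.2432  0.0008]
 [-0.001  -0.0009 -1.    ]] 165.9219084522843
[-0.0014  0.0017  0.0148]
```

View pics/f2.png

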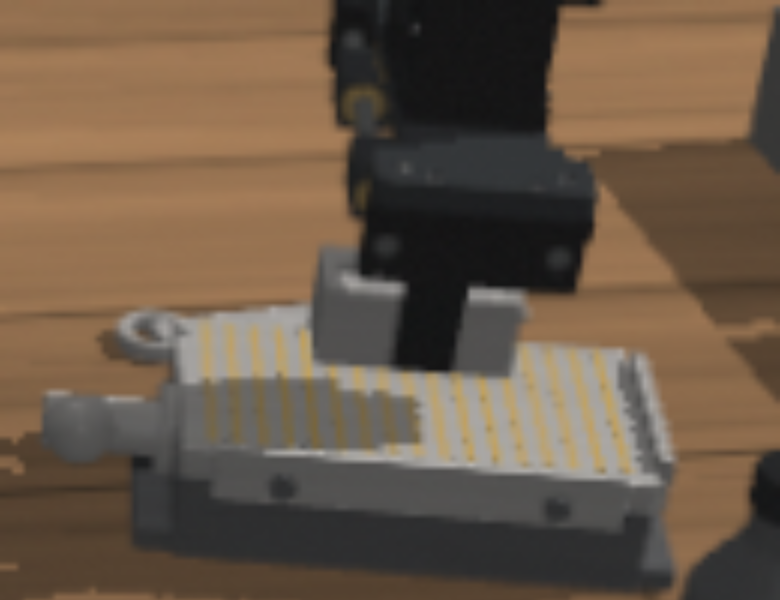

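The block hangs level and parallel over the plate, its lower edge near (415,370), about 25 mm above it. I go down the last 15 mm.

Request:
{"op": "step_arm", "data": {
  "commands": [
    {"travel": [-0.001,0.001,0.005],"turn": [0,0,0]},
    {"travel": [-0.001,0.001,0.01],"turn": [0,0,0]},
    {"travel": [-0.001,0.001,0.014],"turn": [0,0,0]},
    {"travel": [-0.001,0.001,0.014],"turn": [0,0,0]},
    {"travel": [-0.001,0.001,0.014],"turn": [0,0,0]}
  ]
}}

```text
time: 11.2
position: [0.51, 0.3076, 0.0763]
tool_rot: [1.932, -2.477, 0.0]
ft_force: [-0.0, 0.6, -4.3]
grip_width: 0.384
grip_force: 40.0
```

```bash
python3 - <<'E'
from h import *
np.set_printoptions(precision=4,suppress=True)
s=ctrl.get_state();print(s["time"],s["position"],s["ft_force"],s["grip_force"],s["joint_positions"]);R=Ro.from_rotvec(s["tool_rot"]).as_matrix();print(R[2],np.degrees(np.arctan2(R[1,1],R[0,1])))
print(totool([.51,.3085,.0766]))
i=ctrl.get_image("scene")[:,:,::-1]
# predicted silhouettes: far-side bottom edge of block, plate far edge, ball at off (scene offset +1.7,-1.3 px)
o=cv2.resize(i[160:270,415:545],(780,660))
a=np.radians(-13.9);ex=np.array([np.cos(a),np.sin(a),0]);ey=np.array([-np.sin(a),np.cos(a),0])
P=lambda x,y,z:tuple(int(v) for v in ((px("scene",np.array([.51,.3085,z])+x*ex+y*ey)+[1.7,-1.3]-[415,160])*6+2.5))
for z,c in((.058,(0,0,255)),(.09,(0,0,255))): cv2.line(o,P(.017,-.036,z),P(.017,.036,z),c,1)
q=[P(x,y,.048) for x,y in((-.05,-.0875),(.05,-.0875),(.05,.0875),(-.05,.0875))]
cv2.polylines(o,[np.array(q)],True,(255,0,255),1)
cv2.circle(o,P(.0823,-.1275,.0735),26,(0,255,0),1)
cv2.imwrite("pics/f3.png",o[:600])
E
```

```text
11.2 [0.51   0.3076 0.0763] [-0.0193  0.5554 -4.2697] 39.98749611550011 [-0.6974  0.3335  0.1304  1.7741 -0.0494  1.0376  2.3469]
[ 0.0004  0.0003 -1.    ] 165.91777877402706
[-0.0009  0.0003 -0.0003]
```

View pics/f3.png

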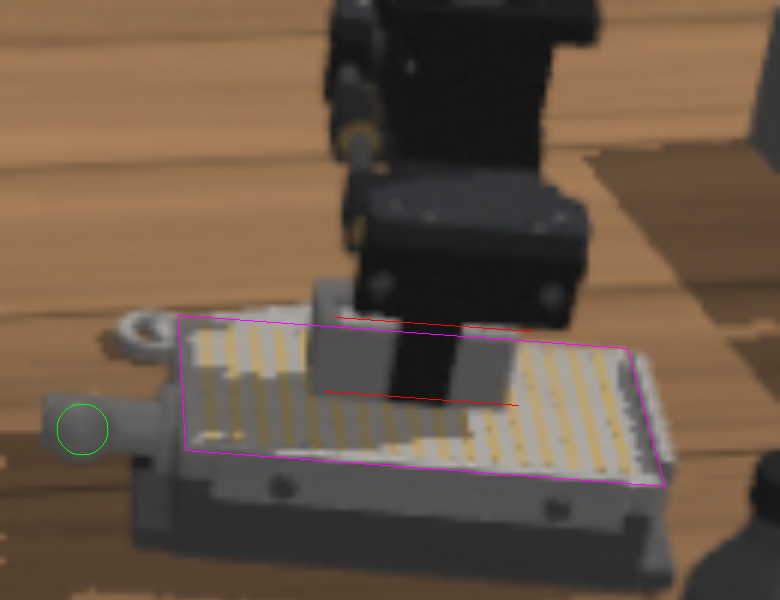

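The plate outline and the lever's off circle match the picture; the block sits about 10 px (3 mm) towards the lever end, so I shift it 3 mm.

Request:
{"op": "step_arm", "data": {
  "commands": [
    {"travel": [-0.002,0,0],"turn": [0,0,0]},
    {"travel": [-0.003,0,0],"turn": [0,0,0]},
    {"travel": [-0.003,0,0],"turn": [0,0,0]},
    {"travel": [-0.003,0,0],"turn": [0,0,0]},
    {"travel": [-0.003,0,0],"turn": [0,0,0]}
  ]
}}

```text
time: 11.75
position: [0.5109, 0.3105, 0.0766]
tool_rot: [-1.932, 2.477, -0.0]
ft_force: [-0.0, 0.0, -5.8]
grip_width: 0.388
grip_force: 40.0
```

```bash
python3 - <<'E'
from h import *
s=ctrl.get_state();print(s["time"],s["position"],s["ft_force"],s["grip_force"],abs(s["qd"]).max())
if abs(s["position"][2]-.0763)<.002 and s["grip_force"]>35: print(ctrl.close_job())
E
```

```text
11.75 [0.51091341 0.31052675 0.07659945] [-0.02329041  0.01881892 -5.80145854] 39.987560093868524 0.0007282870204247116
the job is handed in; nothing more can be done
None
```

The chuck lever is thrown to off, and the bearing block is held level over the middle of the plate, long sides parallel, with about 1 cm of air under it by measurement; the job was handed in at 11.75 s.

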